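# Draw a worktop joint tight with its cam lock

### The job

Take the cross-head screwdriver from its stand and, with it, turn the brass cam in the fixed board clockwise until the cam has drawn the loose panel fully up against the board, with no gap left along the joint. Then put the screwdriver back upright in its stand. Let the cam do the pulling: do not push the panel with the gripper or the screwdriver, and do not disturb the jar, the glue bottle or the brackets.

Things in the scene. Friction and masses are not known exactly. Their poses are not given: they have to be found in the camera images.
- board: Fixed white board, 170 x 180 x 36 mm, lying on the bench. Origin on the cam's vertical axis at the board's underside; x points to the loose panel, z up. It spans x -130..+40 mm, y -90..+90 mm; the joint face is the plane x = +40 mm. A round hole holds the cam; an open channel 10 mm wide runs from it to the joint face, with the panel's bolt in it.
- cam_top (a point): Point fixed to the board (does not turn): centre of the brass cam's upper face, on its axis, 35 mm above the bench, 1 mm below the board's top. The cam is 40 mm across. In its middle is a cross recess 6 mm deep: two slots at right angles, each 5.5 mm wide and 16 mm long. The angle of the cross is not told: find it by touch or sight (it repeats every 90 degrees).
- cam_axis (a point): Cam's axis at bench height. The cam turns clockwise seen from above, easily at first (0.03 N m); its hook catches the bolt after 15 to 90 degrees, then pulls the panel in 3.5 mm per radian (up to 0.15 N m). In all it turns 125 to 175 degrees, plus 20 of tip play; with the panel home it goes stiff (over 0.2 N m; near 0.3 the tip slips). It stays where left. It can be re-entered a quarter turn back.
- panel: Loose white panel, 100 x 180 x 36 mm, 0.45 kg, flat on the bench beside the board. Origin at the bottom middle of its joint face, x away from the board, z up. A steel bolt, 5 mm thick with a 10 mm upright pin as its head, sticks out of the joint face 18 mm above the bench; its pin already lies in the cam. The gap to the board is about 4.5 to 6.5 mm at the start.
- panel_left (a point): Point on the panel's joint face, 85 mm to the +y side of its middle, 18 mm above the bench. It lies at x = +40 mm in the board's frame when the joint is shut.
- panel_right (a point): Same, 85 mm to the -y side.
- stand: Fixed blue stand, 64 x 64 mm, 90 mm high, on a dark 90 x 90 x 6 mm foot, with a square upright hole 18 mm wide in the middle, 84 mm deep. Origin at the centre of its underside, z up. The screwdriver hangs in it by its collar.
- driver: Cross-head screwdriver, 150 g, upright in the stand. Origin at the centre of its collar's underside (which rests on the stand's top), z up towards the handle's end. Collar 32 mm in diameter, 6 mm high. Above it the square red handle, 24 x 24 mm, its sides facing x and y, from z = 6 to 76 mm. Below, a shaft 8 mm in diameter down to z = -70 mm.
- driver_tip (a point): The end of the screwdriver's cross tip, 80 mm below the collar's underside. The tip's wings lie along the screwdriver's x and y: 12 mm across and 3 mm thick, the last 3 mm narrowed to 8 mm across and 2 mm thick.
- driver_grip (a point): Middle of the handle, 48 mm above the collar's underside: a good place to grip.
- jar: Amber jar, 68 mm in diameter, 85 mm high, on the bench; bystander. Origin at the centre of its underside.
- glue: White glue bottle with an orange cap, 54 mm in diameter, 150 mm high, on the bench; bystander. Origin at the centre of its underside.
- bracket_a: Flat L-shaped steel bracket, 50 x 50 x 4 mm, lying on the board's rear part; bystander. Origin in the middle of the square around it, at its underside.
- bracket_b: A second such bracket lying on the first; bystander.

How it is judged:
On the way, in this order (a step that is already met when the one before it is completed fails the run):
1. the screwdriver's tip is in the cam's recess (horizontal distance between driver_tip and cam_top below 0.004 m and z of driver_tip in the frame of cam_top below -0.003 m), for 0.1 s.
2. the panel has been drawn up against the board while the screwdriver is on the cam (horizontal distance between driver_tip and cam_top below 0.006 m and z of driver_tip in the frame of cam_top below 0.001 m and x of each of panel_left, panel_right in the frame of board below 0.0415 m), for 0.1 s.
At the end, for the whole second after the job is handed in: The gap between panel and board is under 1.5 mm at both ends of the joint, and the screwdriver stands upright (within 0.15 rad) in its stand, collar resting on top, released and at rest (x of each of panel_left, panel_right in the frame of board below 0.0415 m and horizontal distance between driver and stand below 0.012 m and z of driver in the frame of stand between 0.086 and 0.095 m and angle between driver's own z axis and vertical below 0.15 rad and linear speed of each of driver, panel below 0.02 m/s); the robot touches nothing.
It fails at once if the panel was pushed with the gripper, arm or screwdriver (over 2 N) (contact force between any of the fingers, the arm, driver and panel above 2 N).
It fails at once if a bystander was disturbed (moved over 20 mm) (distance of any of jar, glue, bracket_a, bracket_b from where it was at the start of the episode above 0.02 m).
It also fails if it takes over 72 s, if anything falls off the work surface, if the arm or the gripper's body presses on something with over 40 N, if the wrist force passes 120 N, or if a joint passes its speed limit or range.

### The arm

A 6-joint arm with a two-finger parallel gripper is mounted at the origin on the work surface. World frame = base frame: x ahead of the robot, y to its left, z up, the work surface at z = 0. Lengths are in m, angles in rad, forces in N, time in s.
With the tool pointing down it reaches from about 0.325 to 0.875 m from the base axis. Payload 4.4 kg.
Tool frame: the origin (TCP) lies on the centre line of the jaws, within the pads' length; the fingertips stand 14 mm ahead of it and the grasp point (between the pads) lies 5 mm behind it (manip.tcp_to_tips is the distance from the TCP to the fingertips, in m); z points along the fingers, y is the line along which they close (so a half turn about z gives the same grasp; the last joint's range is limited). The gripper opens to 85 mm and grips with 20 to 120 N. Pads are 22 mm wide; open, the fingers measure 114 mm over their backs; the gripper's body (76 mm by 85 mm) begins 54 mm behind the grasp point. The pads swing forward as they close: fully open they stand 13 mm farther back than shut.
Start: joints at [1.036, 0.207, 1.542, -0, 1.393, -0.15], TCP at [0.216, 0.533, 0.245] pointing down, gripper open.
Joint ranges: [-2.73, 2.73], [-0.86, 2.22], [0.23, 2.46], [-1.11, 4.25], [0.08, 2.63], [-2.82, 2.82]. Speed limits (rad/s): [2.79, 2.79, 3.14, 3.14, 3.14, 3.14].

### API

Orientations are given as a rotation vector (axis times angle).
In Python, from rig import manip gives the robot as it stands.
- The arm moves only by the tool send_rows, never from a script. Its argument "series" is a list of rows, each a list of 3 entries, a list of its own where there are three numbers: the shift along the world's x, y, z in mm, then the turn, a rotation vector about the world's x, y, z in rad, then the finger opening in mm, from 0 to 85.4. In form: [[[x, y, z], [ax, ay, az], fingers], ...]. A call has 1 to 5 rows; each row shifts and turns the commanded pose from where the row before left it; what a row does not reach is not made up. A row lasts 1/8 s, in which the tool goes at most 62.5 mm and 10.7 degrees, less where a joint would pass 70% of its speed; a pose out of reach is approached as far as the arm can. A call is refused whole if a number of a shift passes 62.5 or a number of a turn 0.188, either way. A call with a gripper value outside its range is refused whole. The fingers move at their own pace and stop on an object; the grip force is fixed at half the most. Time passes only in rows, so rows that do not move let the fingers close. It gives the time, the measured TCP pose, the force, the opening and the grip force at its end, in the units of the state.
- manip.read_state(): the state, without advancing time (a new reading comes with each control period).
- manip.read_camera(name): name is "side" or "top" or "wrist"; returns a dict with "img" (480x640x3 uint8, red, green, blue), "fx", "fy", "cx", "cy" (pixels), "dist_coeffs" ([k1, k2, p1, p2, k3] as OpenCV has them; the pictures are not rectified), "extrinsics" (4x4, takes a point from camera to world coordinates). Camera axes: x right, y up, looking along -z (the intrinsics and any distortion apply to the point x, -y, -z); pixel columns grow to the right and rows downward; lengths in m; the calibration is good to about 2 mm. A picture is of the moment at which its call begins. There is no depth.
- manip.hand_in(): hands the job in; it is judged then, once.
The state is a dict: "time_s": time; "qpos": joint angles; "joint_vel": joint speeds; "tau": joint torques, N m; "tcp_pos": TCP position; "eef_rot": TCP orientation; "force": force on the tool from outside, world axes, zero at the start; "wrist_torque": the same for the moment, N m; "gripper_width": opening from 0.0 (shut) to 1.0 (fully open); "finger_force": force on a finger pad.
Only numpy, scipy, OpenCV 4.12 (cv2) and the standard library are available. Lean on these libraries where they do the work, as an engineer would, in place of code of your own. Each camera call takes 0.05 s, during which the arm holds its last target. There are 200 camera calls.

## Working session

There is one attempt and no reset: what is moved stays moved. The work goes in short steps, Python scripts to look and compute and a tool call to move; the robot and the scene stay as the last step left them, time stands still between calls to the robot, and variables do not carry over. Pictures are saved under pics/ and viewed, at most 10 in all, crops included, and the job is handed in when it is done.

Besides the shell and the picture viewer there is one more tool, called after "Call:" by a JSON object that holds its "op" and its "data". send_rows: Moves the arm, as the interface text tells. Its arguments: {"type":"object","properties":{"series":{"type":"array"}},"required":["series"]}

```bash
mkdir -p pics; ls
cat > h.py <<'E'
import numpy as np, cv2
from rig import manip
def cam(n):
    c=manip.read_camera(n); return c
def K(c): return np.array([[c['fx'],0,c['cx']],[0,c['fy'],c['cy']],[0,0,1.]]), np.array(c['dist_coeffs'],float)
def ray(c,uv):
    k,d=K(c); p=cv2.undistortPoints(np.array(uv,float).reshape(-1,1,2),k,d).reshape(-1,2)
    E=np.array(c['extrinsics']); v=np.c_[p[:,0],-p[:,1],-np.ones(len(p))]@E[:3,:3].T
    return E[:3,3],v
def onz(c,uv,z):
    o,v=ray(c,uv); return o+v*((z-o[2])/v[:,2])[:,None]
def proj(c,P):
    k,d=K(c);E=np.array(c['extrinsics']);q=(np.array(P,float).reshape(-1,3)-E[:3,3])@E[:3,:3]
    return cv2.projectPoints(q*[1,-1,-1],np.zeros(3),np.zeros(3),k,d)[0].reshape(-1,2)
def save(n,im): cv2.imwrite(f'pics/{n}.png',cv2.cvtColor(im,cv2.COLOR_RGB2BGR))
E
python3 - <<'E'
from h import *
a=cam('top');b=cam('side')
save('top',a['img']);save('side',b['img'])
for c in(a,b):print(np.round(c['extrinsics'],3).tolist(),c['fx'],c['dist_coeffs'])
print(manip.read_state())
E
```

```text
pics
[[0.029, 0.994, -0.104, 0.468], [-1.0, 0.028, -0.013, 0.004], [-0.01, 0.105, 0.994, 1.069], [0.0, 0.0, 0.0, 1.0]] 604.8088222263581 [-0.15865741  0.          0.          0.          0.        ]
[[0.929, 0.208, -0.307, 0.284], [-0.371, 0.55, -0.748, -0.676], [0.014, 0.809, 0.588, 0.626], [0.0, 0.0, 0.0, 1.0]] 448.98540158136296 [-0.07196756  0.          0.          0.          0.        ]
{'time_s': 0.1, 'qpos': array([ 1.03552095e+00,  2.07318767e-01,  1.54286315e+00,  1.13461749e-05,
        1.39347865e+00, -1.50477091e-01]), 'joint_vel': array([ 0.00103351, -0.00144103, -0.00374513, -0.00174632,  0.00111608,
       -0.00044178]), 'tau': array([-8.88971281e-04, -3.84089255e+01, -2.92549396e+01, -1.97032145e-04,
        4.85470053e-03, -1.86236520e-05]), 'tcp_pos': array([0.21548885, 0.5323724 , 0.24422624]), 'eef_rot': array([-6.00585368e-01, -3.08293018e+00,  3.05260456e-03]), 'force': array([-0.31784335,  0.24883004, -0.24633923]), 'wrist_torque': array([-0.01541133, -0.03417852, -0.00752619]), 'finger_force': 0.0, 'gripper_width': 1.0005039934781075}
```

View pics/top.png

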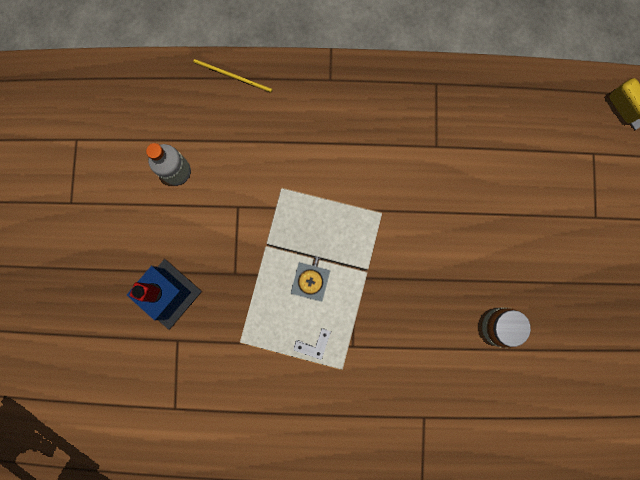

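View pics/side.png

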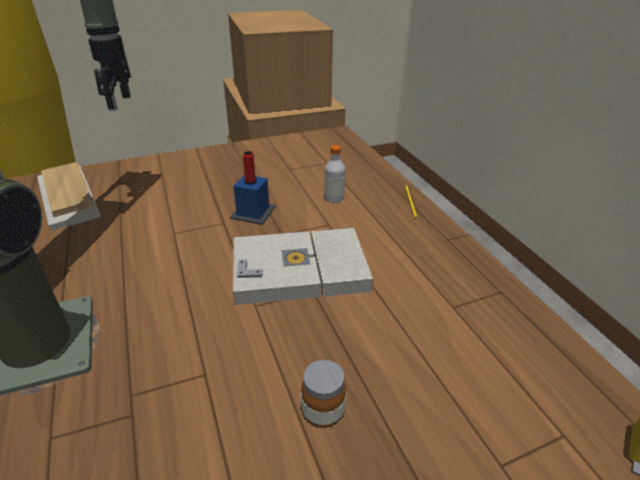

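The top view shows the stand with the red handle at about (147,292), the cam at (311,282), the joint from (267,246) to (367,270), the glue bottle at (168,165), the jar at (510,328) and the brackets at (315,345). The side view agrees. Next I'll measure these with colour masks.

Run:
```python
from h import *
a=cam('top');b=cam('side')
def mask(c,lo,hi,box=None):
    h=cv2.cvtColor(c['img'],cv2.COLOR_RGB2HSV);m=cv2.inRange(h,np.array(lo),np.array(hi))
    if box: z=np.zeros_like(m);x0,y0,x1,y1=box;z[y0:y1,x0:x1]=1;m=m*z
    n,l,s,ce=cv2.connectedComponentsWithStats(m);i=1+s[1:,4].argmax()
    return (l==i).astype(np.uint8),ce[i],s[i]
# cam
m,ce,s=mask(a,(15,120,90),(35,255,255),(280,260,340,310));print('cam top',ce,s,onz(a,ce,.035))
m,ce,s=mask(b,(15,120,90),(35,255,255),(270,240,320,275));print('cam side',ce,s,onz(b,ce,.035))
# board
m,ce,s=mask(a,(0,0,110),(180,60,255),(220,180,400,380))
m=cv2.morphologyEx(m,cv2.MORPH_CLOSE,np.ones((9,9)))
cn=max(cv2.findContours(m,0,2)[0],key=cv2.contourArea);r=cv2.boxPoints(cv2.minAreaRect(cn));
P=onz(a,r,.036);print('board+panel',r.tolist(),P.round(4).tolist(),np.linalg.norm(P[1]-P[0]),np.linalg.norm(P[2]-P[1]))
e=P[2]-P[1];e2=P[1]-P[0];print('angles',np.degrees(np.arctan2(e[1],e[0])),np.degrees(np.arctan2(e2[1],e2[0])))
# driver red
for n,c,bx in(('top',a,(110,260,180,320)),('side',b,(230,140,270,190))):
    hh=cv2.cvtColor(c['img'],cv2.COLOR_RGB2HSV);R=c['img'].astype(int)
    m=((R[...,0]>60)&(R[...,0]>2.2*R[...,1])&(R[...,0]>2.2*R[...,2])).astype(np.uint8);z=np.zeros_like(m);z[bx[1]:bx[3],bx[0]:bx[2]]=1;m*=z
    ys,xs=np.nonzero(m);print(n,'red',xs.min(),xs.max(),ys.min(),ys.max(),xs.mean(),ys.mean())
    print(onz(c,[xs.mean(),ys.mean()],.13))
# blue stand
    m,ce,s=mask(c,(100,120,40),(130,255,255));print('blue',ce,s)
x0,y0=100,240
crop=cv2.resize(a['img'][y0:y0+110,x0:x0+125],None,fx=6,fy=5.4,interpolation=cv2.INTER_CUBIC);
crop=cv2.resize(a['img'][250:340,110:210],None,fx=5,fy=5,interpolation=cv2.INTER_CUBIC);save('crop1',crop)
```

```text
cam top [309.97643979 281.47382199] [299 270  23  24 382] [[0.50932293 0.03906449 0.035     ]]
cam side [295.34 257.32] [287 252  18  11 150] [[0.50932363 0.0345893  0.035     ]]
board+panel [[239.29150390625, 342.0392761230469], [280.40631103515625, 186.39036560058594], [383.03759765625, 213.50051879882812], [341.92279052734375, 369.1494140625]] [[0.4024, 0.1562, 0.036], [0.6728, 0.0958, 0.036], [0.6301, -0.0834, 0.036], [0.3624, -0.0196, 0.036]] 0.2771020073404768 0.18418061785918455
angles -103.40388358447748 -12.609936654252536
top red 130 148 282 300 139.66666666666666 291.2522522522523
[[0.4813322  0.30433506 0.13      ]]
blue [156.71954964 292.75435005] [127 266  53  54 977]
side red 243 254 153 181 248.67578125 167.15234375
[[0.47996931 0.2900744  0.13      ]]
blue [251.25023084 197.43305633] [ 234  177   35   42 1083]
```

View pics/crop1.png

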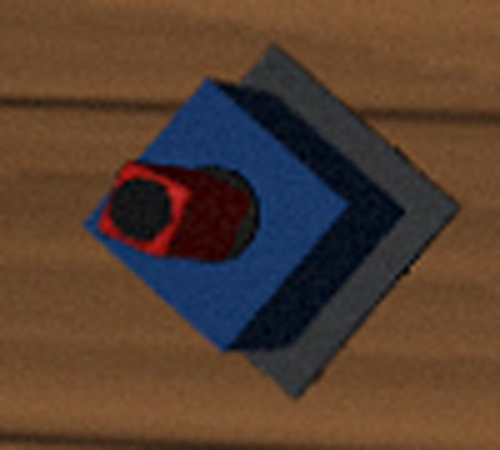

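Run:
```python
from h import *
a=cam('top');b=cam('side')
f=lambda L:np.array(L)/5+[110,250]
q=f([(208,78),(348,205),(222,350),(84,222)]);P=onz(a,q,.09);print(P.round(4).tolist(),P.mean(0),np.linalg.norm(np.diff(P,axis=0),axis=1))
q=f([(130,160),(190,180),(168,258),(100,238)]);P=onz(a,q,.166);print(P.round(4).tolist(),P.mean(0),np.linalg.norm(np.diff(P,axis=0),axis=1))
e=P[1]-P[0];print(np.degrees(np.arctan2(e[1],e[0])));e=P[2]-P[1];print(np.degrees(np.arctan2(e[1],e[0])))
o1,v1=ray(a,f([(144,208)]));o2,v2=ray(b,[(248.7,153)])
A=np.c_[v1[0],-v2[0]];t=np.linalg.lstsq(A,o2-o1,rcond=None)[0];print('tri handle top',o1+v1[0]*t[0],o2+v2[0]*t[1])
for n,c,u in(('glue',a,(155,151)),('jar',a,(512,328))):print(n,onz(c,[u],.15 if n=='glue' else .085))
w=cam('wrist');E=np.array(w['extrinsics']);s=manip.read_state();print(E.round(3).tolist(),w['fx'],s['tcp_pos'])
```

```text
[[0.5248, 0.2992, 0.09], [0.4848, 0.2499, 0.09], [0.4359, 0.2899, 0.09], [0.4759, 0.3388, 0.09]] [0.48034967 0.29445684 0.09      ] [0.06349931 0.06313276 0.06325632]
[[0.4946, 0.2993, 0.166], [0.4892, 0.2802, 0.166], [0.4654, 0.2858, 0.166], [0.4706, 0.3075, 0.166]] [0.47996378 0.29320223 0.166     ] [0.01990343 0.02450551 0.02229464]
-105.7154102919499
166.68084650688365
tri handle top [0.4802377  0.2943993  0.16516784] [0.48382158 0.2935545  0.16494623]
glue [[0.70285287 0.28739329 0.15      ]]
jar [[ 0.43965161 -0.29553241  0.085     ]]
[[0.376, -0.886, -0.272, 0.146], [0.927, 0.359, 0.111, 0.561], [-0.001, -0.294, 0.956, 0.374], [0.0, 0.0, 0.0, 1.0]] 346.377606452106 [0.21575769 0.53281122 0.24499112]
```

The stand is at (0.480, 0.294), its edge measures 63 mm, and the handle top triangulates to z = 0.165, so these are consistent. I'll move over the stand first, then look from the wrist camera.

Call:
{"op": "send_rows", "data": {"series": [[[44,-40,0],[0,0,0.07],85],[[44,-40,0],[0,0,0.07],85],[[44,-40,0],[0,0,0],85],[[44,-40,0],[0,0,0],85],[[44,-40,0],[0,0,0],85]]}}

```text
time_s: 0.98
tcp_pos: [0.4371, 0.3316, 0.2455]
eef_rot: [0.383, 3.118, 0.001]
force: [0.3, 0.9, 0.3]
gripper_width: 0.995
finger_force: 0.0
```

Call:
{"op": "send_rows", "data": {"series": [[[44,-40,0],[0,0,0],85],[[0,0,0],[0,0,0],85],[[0,0,0],[0,0,0],85]]}}

```text
time_s: 1.35
tcp_pos: [0.4795, 0.293, 0.2451]
eef_rot: [-0.385, -3.117, -0.0]
force: [-0.0, 0.5, 0.0]
gripper_width: 0.998
finger_force: 0.0
```

Run:
```python
from h import *
w=cam('wrist');save('w1',w['img']);np.save('w1.npy',w,allow_pickle=True)
print(manip.read_state()['tcp_pos'],proj(w,[[.48,.294,.166],[.48,.294,.09],[.509,.038,.035]]))
```

```text
[0.47907631 0.29354706 0.24513295] [[323.14703046 256.85289801]
 [322.78805401 226.31713014]
 [ 98.79354338 294.45150579]]
```

View pics/w1.png

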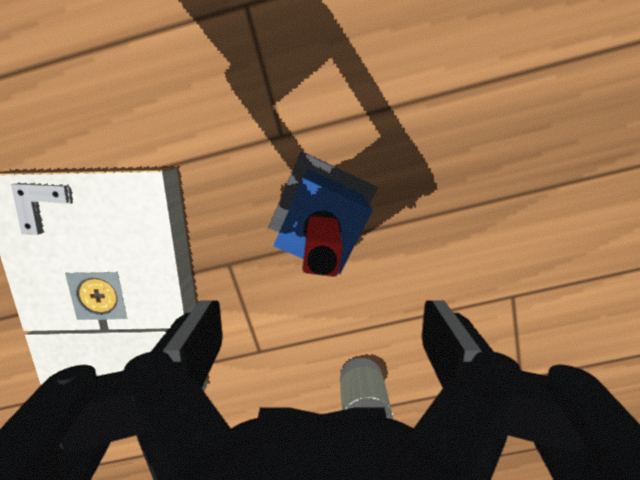

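The wrist view shows the handle top at (322,260), against a prediction of (323,257), so the stand position is good. The cam is at (97,296) with its cross clearly visible. I'll measure the cross angle from this picture.

Run:
```python
from h import *
w=np.load('w1.npy',allow_pickle=True).item();im=w['img']
h=cv2.cvtColor(im,cv2.COLOR_RGB2HSV);m=cv2.inRange(h,np.array((15,110,120)),np.array((35,255,255)));m[:, :60]=0;m[:,135:]=0;m[:265]=0;m[325:]=0
cn=max(cv2.findContours(m,0,2)[0],key=cv2.contourArea);el=cv2.fitEllipse(cn);print(el)
c=onz(w,[el[0]],.035)[0];print('cam',c)
ys,xs=np.mgrid[270:325,65:130];P=onz(w,np.c_[xs.ravel(),ys.ravel()],.035)[:,:2]-c[:2]
v=im[ys.ravel(),xs.ravel()].astype(float).sum(1);r=np.hypot(*P.T);s=(r>.004)&(r<.0085)
D=np.clip(np.median(v[(r>.01)&(r<.016)])-v[s],0,None);th=np.arctan2(P[s,1],P[s,0])
print('cross yaw mod90',np.degrees(np.angle((D*np.exp(4j*th)).sum()))/4, abs((D*np.exp(4j*th)).sum())/D.sum())
# handle top (black disc in red)
hm=(im[...,0]>60)&(im[...,0]>2.2*im[...,1]);ys,xs=np.nonzero(hm[200:290,280:360]);print(xs.min()+280,xs.max()+280,ys.max()+200)
H=onz(w,[(322,260)],.166);print('handle',H)
save('c2',cv2.resize(im[265:325,60:140],None,fx=5,fy=5,interpolation=cv2.INTER_CUBIC)); 
cr=np.hstack([cv2.resize(im[265:325,60:140],(640//2*1,240)),cv2.resize(im[200:290,260:380],(320,240))]);save('c3',cr)
```

```text
((97.3645248413086, 294.9769592285156), (30.637514114379883, 38.352630615234375), 118.45672607421875)
cam [0.50919973 0.03623998 0.035     ]
cross yaw mod90 -12.860158227475017 0.3612042195983757
303 341 275
handle [[0.48190164 0.29276558 0.166     ]]
```

View pics/c3.png

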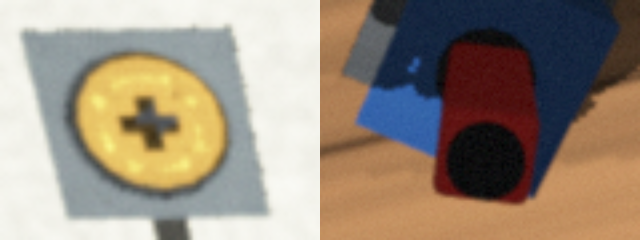

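The cross lies at −13° (≡ 77°) and the grip yaw is about 76°, so the tip should drop in almost directly. Now grasping.

Call:
{"op": "send_rows", "data": {"series": [[[1,0,-30],[0,0,0],85],[[0,0,-40],[0,0,0],85],[[0,0,-42],[0,0,0],85],[[0,0,0],[0,0,0],60],[[0,0,0],[0,0,0],10]]}}

```text
time_s: 2.02
tcp_pos: [0.4811, 0.2942, 0.1348]
eef_rot: [0.381, 3.117, 0.002]
force: [0.2, -0.2, 1.0]
gripper_width: 0.597
finger_force: 0.0
```

Call:
{"op": "send_rows", "data": {"series": [[[0,0,0],[0,0,0],10],[[0,0,0],[0,0,0],10],[[0,0,0],[0,0,0],10],[[0,0,0],[0,0,0],10]]}}

```text
time_s: 2.52
tcp_pos: [0.4825, 0.2938, 0.1359]
eef_rot: [0.383, 3.114, 0.004]
force: [-0.6, 1.0, 6.5]
gripper_width: 0.276
finger_force: 59.3
```

Call:
{"op": "send_rows", "data": {"series": [[[0,0,20],[0,0,0],10],[[0,0,40],[0,0,0],10],[[0,0,40],[0,0,0],10],[[0,0,0],[0,0,0],10],[[4,-36,0],[0,0,0],10]]}}

```text
time_s: 3.15
tcp_pos: [0.4842, 0.2578, 0.2327]
eef_rot: [-0.379, -3.118, -0.001]
force: [0.5, -1.3, -1.8]
gripper_width: 0.277
finger_force: 59.2
```

Call:
{"op": "send_rows", "data": {"series": [[[6,-50,0],[0,0,0],10],[[6,-50,0],[0,0,0],10],[[5,-50,0],[0,0,0],10],[[4,-40,0],[0,0,0],10],[[2,-30,0],[0,0,0],10]]}}

```text
time_s: 3.78
tcp_pos: [0.5067, 0.0352, 0.2314]
eef_rot: [-0.386, -3.115, 0.0]
force: [0.1, 1.3, -1.1]
gripper_width: 0.274
finger_force: 59.3
```

Call:
{"op": "send_rows", "data": {"series": [[[0,0,-20],[0,0,0],10],[[0,0,-25],[0,0,0],10],[[0,0,0],[0,0,0],10],[[0,0,0],[0,0,0],10]]}}

```text
time_s: 4.28
tcp_pos: [0.5077, 0.037, 0.1881]
eef_rot: [-0.383, -3.117, 0.0]
force: [-0.4, -0.1, -1.5]
gripper_width: 0.274
finger_force: 59.4
```

Run:
```python
from h import *
w=cam('wrist');save('w2',w['img']);np.save('w2.npy',w,allow_pickle=True)
t=cam('top');np.save('t2.npy',t,allow_pickle=True);s=cam('side');np.save('s2.npy',s,allow_pickle=True)
S=manip.read_state();p=S['tcp_pos'];print(p,S['eef_rot'],S['force'],S['gripper_width'])
tip=[p[0],p[1],p[2]-.126]
print(proj(w,[tip,[.5092,.0372,.035]]),proj(s,[tip]))
x,y=proj(w,[tip])[0].astype(int)
save('w2c',np.hstack([w['img'][100:400,220:420],cv2.resize(s['img'][200:290,250:340],(400,300) ,interpolation=cv2.INTER_CUBIC)]))
```

```text
[0.50863576 0.03703204 0.18937412] [3.82748915e-01 3.11598791e+00 4.76499358e-05] [-0.66023171  0.10675306 -1.71192958] 0.2732051177699528
[[321.82754924 237.31547776]
 [322.17678075 228.2270221 ]] [[294.30663142 246.01801447]]
```

View pics/w2c.png

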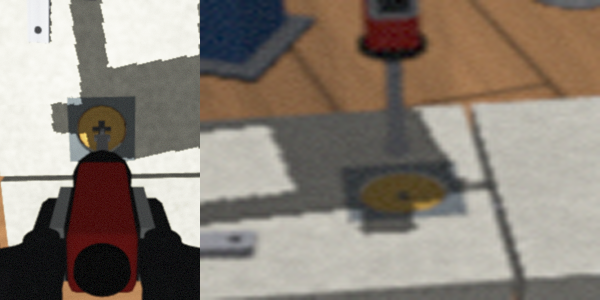

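The tip appears at (293.9,245) in the side view (predicted (294.3,246)). In the wrist view the cross sits at (321,228), as predicted. I'll zoom the wrist crop to check the tip's fore-aft offset.

Run:
```python
from h import *
w=np.load('w2.npy',allow_pickle=True).item()
g=cv2.resize(w['img'][190:260,280:365],None,fx=8,fy=8,interpolation=cv2.INTER_CUBIC);g=np.clip(g.astype(float)*1.8,0,255).astype(np.uint8);save('w2d',g)
```

```text
(no output)
```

View pics/w2d.png

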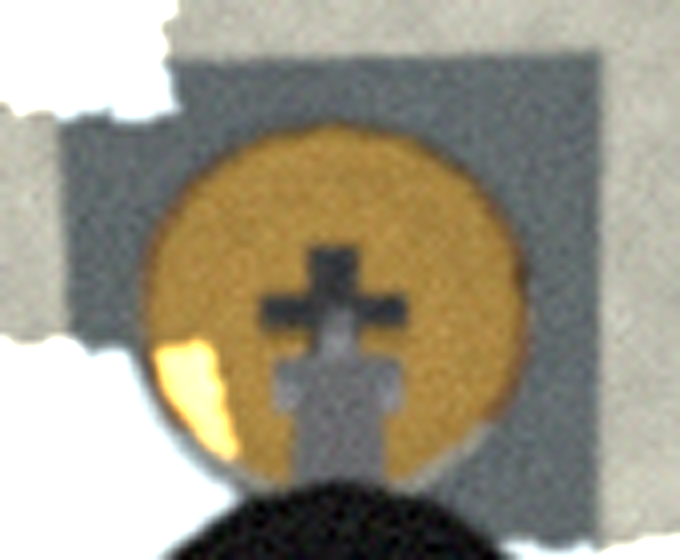

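The tip's end is at about (322.1,233.6) and the cam centre at (321.6,229). The tip sits about 3 mm short in x, because the driver is slightly off the pad centre. I'll correct that, go lower, and compare again.

Call:
{"op": "send_rows", "data": {"series": [[[3,-0.5,-10],[0,0,0],10],[[0,0,-11],[0,0,0],10],[[0,0,0],[0,0,0],10],[[0,0,0],[0,0,0],10]]}}

```text
time_s: 4.92
tcp_pos: [0.5107, 0.0365, 0.167]
eef_rot: [-0.384, -3.117, 0.0]
force: [-0.9, -0.4, -1.2]
gripper_width: 0.275
finger_force: 59.4
```

Run:
```python
from h import *
w=cam('wrist');np.save('w3.npy',w,allow_pickle=True)
S=manip.read_state();p=S['tcp_pos'];print(p,S['force'])
for o in(0,-.003):print(proj(w,[[p[0]+o,p[1],p[2]-.126],[.5092,.0372,.035]]))
g=cv2.resize(w['img'][190:260,280:365],None,fx=8,fy=8,interpolation=cv2.INTER_CUBIC);g=np.clip(g.astype(float)*1.8,0,255).astype(np.uint8);save('w3d',g)
```

```text
[0.51095869 0.0364296  0.16733806] [ 0.21177413  0.1673032  -1.90090541]
[[321.52048885 236.15130329]
 [321.93303833 231.53685971]]
[[320.56759626 232.5091713 ]
 [321.93303833 231.53685971]]
```

View pics/w3d.png

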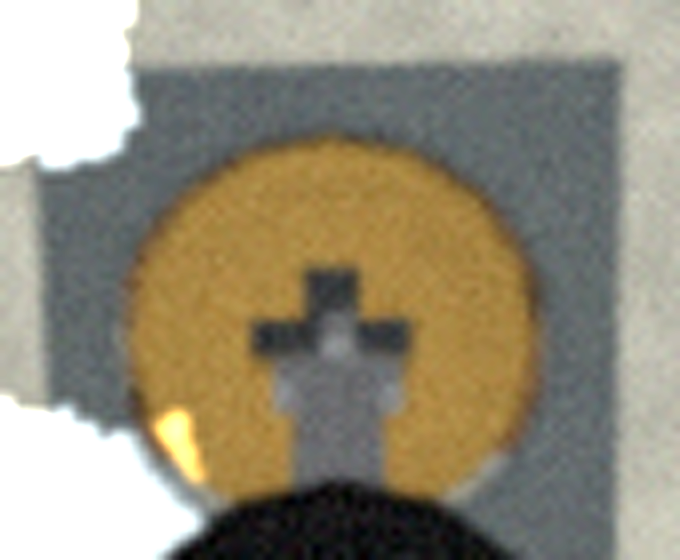

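The tip is at (322.2,233.7) and the recess axis at tip height is at about (321.8,234.2), which is within about 0.5 mm. Descending.

Call:
{"op": "send_rows", "data": {"series": [[[0.3,-0.3,-4],[0,0,0],10],[[0,0,-3],[0,0,0],10],[[0,0,-3],[0,0,0],10],[[0,0,0],[0,0,0],10],[[0,0,0],[0,0,0],10]]}}

```text
time_s: 5.6
tcp_pos: [0.5112, 0.0361, 0.1573]
eef_rot: [0.384, 3.118, -0.0]
force: [0.3, 0.9, -1.3]
gripper_width: 0.271
finger_force: 59.4
```

Call:
{"op": "send_rows", "data": {"series": [[[0,0,-1],[0,0,0],10],[[0,0,0],[0,0,0],10],[[0,0,0],[0,0,0],10]]}}

```text
time_s: 5.98
tcp_pos: [0.5112, 0.0362, 0.1563]
eef_rot: [0.383, 3.118, -0.0]
force: [0.5, 0.2, -0.5]
gripper_width: 0.273
finger_force: 59.4
```

Call:
{"op": "send_rows", "data": {"series": [[[0,0,-0.8],[0,0,0],10],[[0,0,0],[0,0,0],10],[[0,0,0],[0,0,0],10]]}}

```text
time_s: 6.35
tcp_pos: [0.5112, 0.0362, 0.1555]
eef_rot: [0.384, 3.118, -0.0]
force: [-0.6, -1.4, -1.1]
gripper_width: 0.276
finger_force: 59.4
```

No contact at about 6 mm depth, so the tip is inside the recess. I'll turn clockwise about the driver's axis, which lies about 2 mm along tool x from the TCP, so the TCP needs to shift as it turns.

Call:
{"op": "send_rows", "data": {"series": [[[-0.2,-0.3,0],[0,0,-0.175],10],[[-0.2,-0.3,0],[0,0,-0.175],10],[[-0.2,-0.3,0],[0,0,-0.175],10],[[0,0,0],[0,0,0],10],[[0,0,0],[0,0,0],10]]}}

```text
time_s: 6.98
tcp_pos: [0.5104, 0.0355, 0.1554]
eef_rot: [-1.176, -2.913, -0.001]
force: [0.6, 1.4, -1.3]
gripper_width: 0.277
finger_force: 59.3
```

```bash
cat > st.py <<'E'
from h import *
from scipy.spatial.transform import Rotation as R
s=manip.read_state();m=R.from_rotvec(s['eef_rot']).as_matrix()
print(s['time_s'],s['tcp_pos'].round(4),'yaw',np.degrees(np.arctan2(m[1,1],m[0,1])).round(1),'tilt',np.degrees(np.arccos(-m[2,2])).round(2),'F',s['force'].round(1),'T',s['wrist_torque'].round(3),'q6',np.degrees(s['qpos'][5]).round(1))
E
python3 st.py
```

```text
6.975 [0.5104 0.0355 0.1554] yaw 46.0 tilt 0.03 F [ 0.6  1.4 -1.3] T [ 0.283  0.058 -0.001] q6 -51.8
```

Call:
{"op": "send_rows", "data": {"series": [[[-0.3,-0.2,0],[0,0,-0.175],10],[[-0.3,-0.2,0],[0,0,-0.175],10],[[-0.3,-0.2,0],[0,0,-0.175],10],[[0,0,0],[0,0,0],10]]}}

```text
time_s: 7.48
tcp_pos: [0.51, 0.0351, 0.1555]
eef_rot: [1.891, 2.509, 0.002]
force: [0.5, 2.4, -2.1]
gripper_width: 0.275
finger_force: 59.2
```

```bash
python3 st.py
python3 - <<'E'
from h import *
w=cam('wrist');np.save('w4.npy',w,allow_pickle=True);s=cam('side');print(manip.read_state()['qpos'].round(3))
x,y=proj(w,[[.5092,.0372,.035]])[0].astype(int);print(x,y)
g=cv2.resize(w['img'][max(y-50,0):y+50,x-60:x+60],(480,400),interpolation=cv2.INTER_CUBIC);g=np.clip(g.astype(float)*1.8,0,255).astype(np.uint8)
k=cv2.resize(s['img'][215:305,270:345],(320,400),interpolation=cv2.INTER_CUBIC);save('w4d',np.hstack([g,k]))
E
```

```text
7.475 [0.51   0.0351 0.1555] yaw 16.0 tilt 0.08 F [ 0.5  2.4 -2.1] T [ 0.568 -0.279  0.007] q6 -21.8
[-1.010e-01  1.660e-01  1.787e+00  1.000e-03  1.187e+00 -3.810e-01]
321 234
```

View pics/w4d.png

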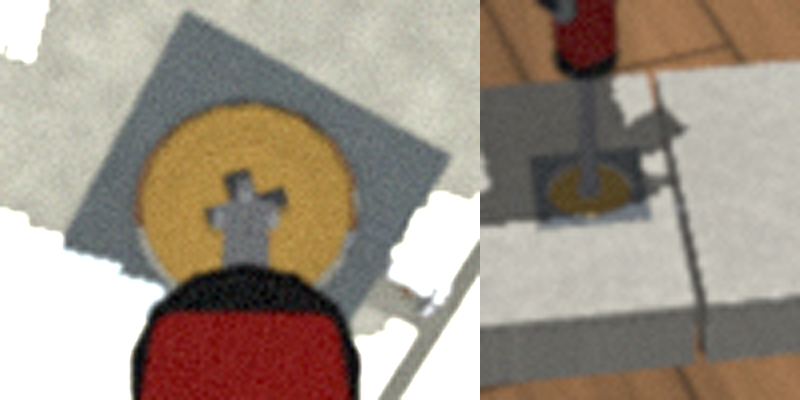

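The wrist view shows the tip inside the cross, with the slots leading about 15° counter-clockwise (the play), so the cam is turning with the driver. The joint gap is still open at about (320,262) in the side view. Turning on.

Call:
{"op": "send_rows", "data": {"series": [[[-0.4,0,0],[0,0,-0.175],10],[[-0.4,0,0],[0,0,-0.175],10],[[-0.4,0,0],[0,0,-0.175],10],[[0,0,0],[0,0,0],10]]}}

```text
time_s: 8.07
tcp_pos: [0.5092, 0.035, 0.1556]
eef_rot: [2.476, 1.933, 0.003]
force: [3.2, 2.5, -3.3]
gripper_width: 0.274
finger_force: 59.1
```

```bash
python3 st.py
```

```text
8.075 [0.5092 0.035  0.1556] yaw -14.0 tilt 0.13 F [ 3.2  2.5 -3.3] T [ 0.79  -0.818  0.049] q6 8.2
```

Call:
{"op": "send_rows", "data": {"series": [[[-0.3,0.2,0],[0,0,-0.175],10],[[-0.3,0.2,0],[0,0,-0.175],10],[[-0.3,0.2,0],[0,0,-0.175],10],[[0,0,0],[0,0,0],10]]}}

```text
time_s: 8.57
tcp_pos: [0.5086, 0.0353, 0.1557]
eef_rot: [2.891, 1.226, 0.004]
force: [4.5, 2.3, -5.2]
gripper_width: 0.277
finger_force: 59.1
```

```bash
cat > gap.py <<'E'
from h import *
# gap at both ends of the joint from top view: dark band width across joint, along board x at y=+-70mm
c=cam('top');g=c['img'].astype(float).sum(2)/3
a=np.radians(-13);ex=np.array([np.cos(a),np.sin(a),0]);ey=np.array([-ex[1],ex[0],0]);o=np.array([.5092,.0372,.036])
for ys in(range(55,86,3),range(-85,-54,3)):
    w=[];loc=[]
    for y in ys:
        x=np.arange(30,60,.25);p=proj(c,o+x[:,None]*ex/1000+y*ey/1000).astype(np.float32)
        v=cv2.remap(g.astype(np.float32),p[:,0][None],p[:,1][None],cv2.INTER_LINEAR)[0]
        b=np.median(v);d=np.clip(1-v/b,0,1);d[d<.12]=0;w.append(d.sum()*.25);loc.append((d*x).sum()/max(d.sum(),1e-6))
    print('y',ys[0],'dark width mm',np.median(w).round(2),'at',np.median(loc).round(1))
E
python3 st.py; python3 gap.py
```

```text
8.575 [0.5086 0.0353 0.1557] yaw -44.0 tilt 0.16 F [ 4.5  2.3 -5.2] T [ 0.64  -1.232  0.056] q6 38.2
y 55 dark width mm 0.0 at 0.0
y -85 dark width mm 2.98 at 42.1
```

Call:
{"op": "send_rows", "data": {"series": [[[0.1,0.5,0],[0,0,-0.175],10],[[0,0.4,0],[0,0,-0.175],10],[[0,0.4,0],[0,0,-0.175],10],[[0,0,0],[0,0,0],10]]}}

```text
time_s: 9.12
tcp_pos: [0.5083, 0.036, 0.1557]
eef_rot: [3.11, 0.434, 0.002]
force: [3.7, 0.6, -4.8]
gripper_width: 0.277
finger_force: 59.1
```

```bash
python3 st.py; python3 gap.py; sed 's/c=cam(.top.)/c=np.load("t2.npy",allow_pickle=True).item()/' gap.py|python3 -
```

```text
9.125 [0.5083 0.036  0.1557] yaw -74.1 tilt 0.12 F [ 3.7  0.6 -4.8] T [ 0.046 -1.242  0.08 ] q6 68.5
y 55 dark width mm 0.0 at 0.0
y -85 dark width mm 0.63 at 40.5
y 55 dark width mm 0.0 at 0.0
y -85 dark width mm 3.22 at 42.6
```

Call:
{"op": "send_rows", "data": {"series": [[[0.2,0.3,0],[0,0,-0.12],10],[[0.2,0.3,0],[0,0,-0.12],10],[[0,0,0],[0,0,0],10]]}}

```text
time_s: 9.55
tcp_pos: [0.5085, 0.0364, 0.1557]
eef_rot: [3.139, 0.058, 0.002]
force: [4.4, -0.4, -3.9]
gripper_width: 0.274
finger_force: 59.1
```

```bash
python3 st.py; python3 gap.py
```

```text
9.55 [0.5085 0.0364 0.1557] yaw -87.9 tilt 0.11 F [ 4.4 -0.4 -3.9] T [-0.305 -1.237  0.033] q6 82.3
y 55 dark width mm 0.0 at 0.0
y -85 dark width mm 0.0 at 0.0
```

Call:
{"op": "send_rows", "data": {"series": [[[0.3,0.2,0],[0,0,-0.12],10],[[0.2,0.2,0],[0,0,-0.12],10],[[0,0,0],[0,0,0],10]]}}

```text
time_s: 9.98
tcp_pos: [0.5089, 0.0368, 0.1557]
eef_rot: [3.124, -0.319, 0.001]
force: [4.9, -1.6, -4.4]
gripper_width: 0.269
finger_force: 59.2
```

```bash
python3 st.py
python3 - <<'E'
from h import *
w=cam('wrist');np.save('w5.npy',w,allow_pickle=True);s=cam('side');t=cam('top')
x,y=proj(w,[[.5092,.0372,.035]])[0].astype(int);print(x,y)
g=cv2.resize(w['img'][max(y-120,0):y+80,x-200:x+200],(800,400),interpolation=cv2.INTER_CUBIC)
k=cv2.resize(s['img'][225:305,290:370],(200,200),interpolation=cv2.INTER_CUBIC);u=cv2.resize(t['img'][220:300,240:400],(400,200),interpolation=cv2.INTER_CUBIC)
save('w5d',np.vstack([g,np.hstack([k,u,k])]))
E
```

```text
9.975 [0.5089 0.0368 0.1557] yaw -101.7 tilt 0.1 F [ 4.9 -1.6 -4.4] T [-0.609 -1.144  0.18 ] q6 96.2
321 236
```

View pics/w5d.png

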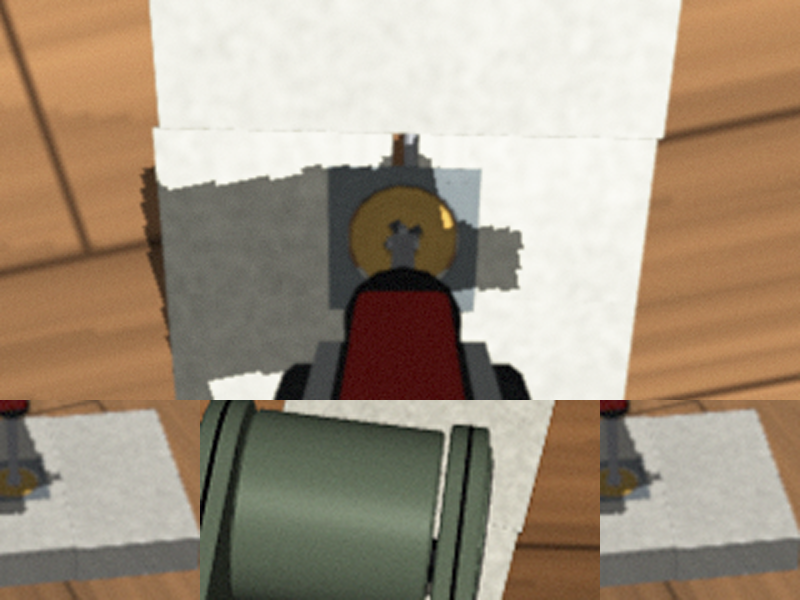

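The wrist view shows the joint closed along its whole length, as a thin line from (155,128) to (655,135) in the crop. The torque is up to 0.18 N m. One more small turn to confirm it goes stiff.

Call:
{"op": "send_rows", "data": {"series": [[[0.1,0.2,0],[0,0,-0.07],10],[[0,0,0],[0,0,0],10],[[0,0,0],[0,0,0],10]]}}

```text
time_s: 10.5
tcp_pos: [0.5089, 0.0371, 0.1557]
eef_rot: [3.11, -0.431, 0.001]
force: [4.1, -2.2, -3.9]
gripper_width: 0.274
finger_force: 59.2
```

```bash
python3 st.py
```

```text
10.5 [0.5089 0.0371 0.1557] yaw -105.8 tilt 0.09 F [ 4.1 -2.2 -3.9] T [-0.761 -1.138  0.193] q6 100.3
```

Call:
{"op": "send_rows", "data": {"series": [[[0.1,0.1,0],[0,0,-0.06],10],[[0,0,0],[0,0,0],10],[[0,0,0],[0,0,0],10]]}}

```text
time_s: 10.88
tcp_pos: [0.5085, 0.0372, 0.1569]
eef_rot: [3.096, -0.525, -0.001]
force: [-0.1, -4.0, 7.4]
gripper_width: 0.275
finger_force: 60.5
```

```bash
python3 st.py
python3 - <<'E'
from h import *
# where would driver axis be in the stand: offset along tool x 2.1mm
from scipy.spatial.transform import Rotation as R
s=manip.read_state();m=R.from_rotvec(s['eef_rot']).as_matrix();print(m[:2,0]*2.1)
E
```

```text
10.875 [0.5085 0.0372 0.1569] yaw -109.3 tilt 0.11 F [-0.1 -4.   7.4] T [-1.157  0.227  0.051] q6 103.8
[ 1.9824526  -0.69273381]
```

The tip gave way at the stiff stop, so the panel is home. Lifting out, then checking the joint and the driver in the hand.

Call:
{"op": "send_rows", "data": {"series": [[[0,0,5],[0,0,0],10],[[0,0,15],[0,0,0],10],[[0,0,30],[0,0,0],10],[[0,0,32],[0,0,0],10],[[0,0,0],[0,0,0],10]]}}

```text
time_s: 11.5
tcp_pos: [0.5103, 0.0387, 0.2409]
eef_rot: [-3.095, 0.527, -0.008]
force: [0.0, -0.0, -1.2]
gripper_width: 0.274
finger_force: 59.7
```

Call:
{"op": "send_rows", "data": {"series": [[[0,0,0],[0,0,0],10],[[0,0,0],[0,0,0],10]]}}

```text
time_s: 11.75
tcp_pos: [0.5074, 0.0383, 0.2357]
eef_rot: [-3.097, 0.528, 0.006]
force: [-1.3, 0.4, -1.1]
gripper_width: 0.275
finger_force: 59.7
```

```bash
python3 st.py
python3 - <<'E'
from h import *
w=cam('wrist');s=cam('side');p=manip.read_state()['tcp_pos']
from scipy.spatial.transform import Rotation as R
m=R.from_rotvec(manip.read_state()['eef_rot']).as_matrix()
tip=p+m[:,0]*.0021+m[:,2]*.126
print(proj(w,[tip]),proj(s,[tip]))
x,y=320,236
g=cv2.resize(w['img'][120:320,170:470],(600,400),interpolation=cv2.INTER_CUBIC)
k=cv2.resize(s['img'][160:310,260:335],(200,400),interpolation=cv2.INTER_CUBIC);save('w6d',np.hstack([g,k]))
E
```

```text
11.75 [0.5074 0.0383 0.2357] yaw -109.4 tilt 0.23 F [-1.3  0.4 -1.1] T [-0.002  0.01   0.053] q6 103.9
[[322.05458685 231.03681981]] [[293.97526561 227.39421908]]
```

View pics/w6d.png

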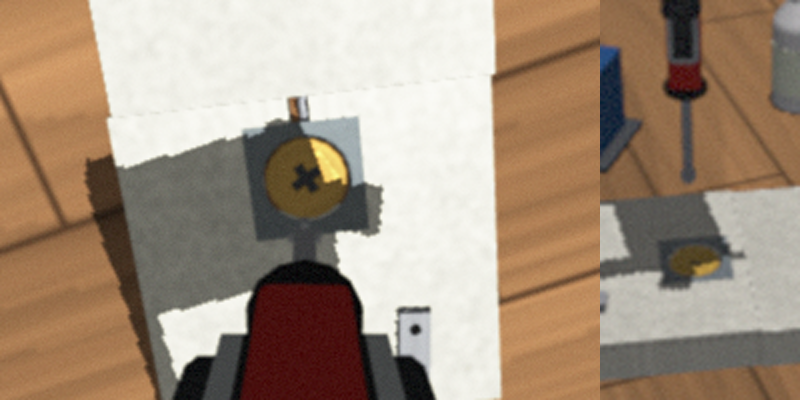

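The joint is still closed after lifting. The driver hangs straight: tip seen at (322.5,231) and (293,227.5), predicted (322,231) and (294,227.4). That made 11 pictures, one over the limit of 10, so I'll view no more and go on numbers only. Moving back over the stand.

Call:
{"op": "send_rows", "data": {"series": [[[-3,30,10],[0,0,0],10],[[-6,50,0],[0,0,0],10],[[-6,50,0],[0,0,0],10],[[-6,50,0],[0,0,0],10],[[-5,45,0],[0,0,0],10]]}}

```text
time_s: 12.48
tcp_pos: [0.4819, 0.2644, 0.2466]
eef_rot: [3.096, -0.528, -0.002]
force: [-0.1, -0.1, -1.5]
gripper_width: 0.274
finger_force: 59.7
```

Call:
{"op": "send_rows", "data": {"series": [[[-3,31,0],[0,0,0],10],[[0,0,0],[0,0,0],10],[[0,0,0],[0,0,0],10],[[0,0,0],[0,0,0],10],[[0,0,0],[0,0,0],10]]}}

```text
time_s: 13.1
tcp_pos: [0.48, 0.293, 0.2475]
eef_rot: [3.096, -0.531, -0.0]
force: [-0.7, -0.2, -1.8]
gripper_width: 0.276
finger_force: 59.8
```

```bash
python3 st.py
python3 - <<'E'
from h import *
c=[]
for i in range(6): manip.read_camera('top'); c.append(manip.read_state()['tcp_pos'])
c=np.array(c);print(c.mean(0).round(4),c.std(0).round(4))
E
```

```text
13.1 [0.48   0.293  0.2475] yaw -109.5 tilt 0.0 F [-0.7 -0.2 -1.8] T [ 0.017 -0.011 -0.015] q6 132.0
[0.4799 0.2934 0.2476] [0.0001 0.0002 0.    ]
```

Call:
{"op": "send_rows", "data": {"series": [[[-1.4,1.4,-15],[0,0,0],10],[[0,0,-15],[0,0,0],10],[[0,0,-10],[0,0,0],10],[[0,0,-8],[0,0,0],10],[[0,0,0],[0,0,0],10]]}}

```text
time_s: 14.02
tcp_pos: [0.478, 0.2945, 0.1979]
eef_rot: [3.095, -0.528, -0.002]
force: [1.4, -1.9, -2.4]
gripper_width: 0.273
finger_force: 59.7
```

In the hole with no resistance. Lowering the rest of the way, then releasing.

Call:
{"op": "send_rows", "data": {"series": [[[0,0,-15],[0,0,0],10],[[0,0,-18],[0,0,0],10],[[0,0,-16],[0,0,0],10],[[0,0,-10],[0,0,0],10],[[0,0,0],[0,0,0],10]]}}

```text
time_s: 14.65
tcp_pos: [0.4778, 0.2946, 0.139]
eef_rot: [3.095, -0.528, -0.002]
force: [1.6, -1.5, -2.6]
gripper_width: 0.274
finger_force: 59.7
```

Call:
{"op": "send_rows", "data": {"series": [[[0,0,-1],[0,0,0],10],[[0,0,0],[0,0,0],10]]}}

```text
time_s: 14.9
tcp_pos: [0.4783, 0.2952, 0.1397]
eef_rot: [3.097, -0.529, -0.0]
force: [1.7, -2.4, -1.9]
gripper_width: 0.276
finger_force: 59.8
```

Call:
{"op": "send_rows", "data": {"series": [[[0,0,-1.5],[0,0,0],10],[[0,0,-1],[0,0,0],10],[[0,0,0],[0,0,0],10]]}}

```text
time_s: 15.28
tcp_pos: [0.4788, 0.2956, 0.1374]
eef_rot: [-3.096, 0.529, -0.002]
force: [2.5, -0.4, 0.0]
gripper_width: 0.271
finger_force: 60.0
```

Call:
{"op": "send_rows", "data": {"series": [[[0,0,-0.5],[0,0,0],10],[[0,0,0],[0,0,0],35],[[0,0,0],[0,0,0],85],[[0,0,0],[0,0,0],85],[[0,0,0],[0,0,0],85]]}}

```text
time_s: 15.9
tcp_pos: [0.4782, 0.2953, 0.1364]
eef_rot: [-3.097, 0.529, 0.0]
force: [-0.6, -0.7, -0.3]
gripper_width: 0.994
finger_force: 0.0
```

Call:
{"op": "send_rows", "data": {"series": [[[0,0,0],[0,0,0],85],[[0,0,20],[0,0,0],85],[[0,0,40],[0,0,0],85],[[0,0,40],[0,0,0],85]]}}

```text
time_s: 16.4
tcp_pos: [0.478, 0.2951, 0.2372]
eef_rot: [3.096, -0.529, -0.001]
force: [0.7, -0.1, -0.8]
gripper_width: 0.993
finger_force: 0.0
```

Call:
{"op": "send_rows", "data": {"series": [[[-40,40,10],[0,0,0],85],[[-40,40,0],[0,0,0],85],[[-40,40,0],[0,0,0],85],[[0,0,0],[0,0,0],85],[[0,0,0],[0,0,0],85]]}}

```text
time_s: 17.02
tcp_pos: [0.3584, 0.4151, 0.2465]
eef_rot: [3.097, -0.527, 0.001]
force: [-1.2, -0.1, 0.6]
gripper_width: 0.999
finger_force: 0.0
```

```bash
python3 st.py; python3 gap.py
python3 - <<'E'
from h import *
for n,bx in(('top',(110,260,180,320)),('side',(230,140,275,200))):
    c=cam(n);R=c['img'].astype(int);m=((R[...,0]>60)&(R[...,0]>2.2*R[...,1])&(R[...,0]>2.2*R[...,2])).astype(np.uint8);z=np.zeros_like(m);z[bx[1]:bx[3],bx[0]:bx[2]]=1;m*=z
    ys,xs=np.nonzero(m);print(n,xs.min(),xs.max(),ys.min(),ys.max(),xs.mean(),ys.mean())
E
```

```text
17.025 [0.3584 0.4151 0.2465] yaw -109.3 tilt 0.04 F [-1.2 -0.1  0.6] T [-0.032  0.018  0.008] q6 149.5
y 55 dark width mm 0.0 at 0.0
y -85 dark width mm 0.0 at 0.0
top 128 145 284 302 137.37391304347827 293.16521739130434
side 242 253 152 181 247.29457364341084 166.7674418604651
```

```bash
python3 -c "
from rig import manip
print(manip.hand_in())"
```

```text
the job is handed in; nothing more can be done
None
```

I turned the cam to its stiff stop, the joint looked closed along its whole length, and the screwdriver is back upright in its stand. I handed the job in at about 17 s with no verdict returned, and I viewed 11 pictures, one over the limit of 10.

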